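# Unlock the bottle carrier on the shaker and hold it up level

## Task

Take the bottle carrier off the shaker: draw its locking pin out of the bracket and park the pin in the notched block beside it, shank lying in the notch and collar just outside on the same side as before, and let go of it. Then lift the carrier by its grip bar at least 5 cm clear of the deck and keep it steady and level in the air for three seconds; the program finishes while still holding it there, with nothing set down. Do not drop the pin on the bench, tip the carrier, or disturb the bottles and beaker standing around.

Things in the scene. Friction and masses are not known exactly. Their poses are not given: they have to be found in the camera images.
- shaker: White laboratory shaker fixed to the bench, 220 x 240 mm, with an aluminium deck 226 x 246 mm, top 65 mm above the bench. Origin: centre of its underside, on the bench; x points from its front panel (knob, display) to its back, y left, z up. Bars 10 mm tall locate the carrier on the deck.
- bore (a point): Middle of the 11.5 mm bore that runs along y through the steel bracket at the deck's -y edge: 95 mm above the bench, 102 mm from the shaker's origin along its -y. Bracket 40 mm wide (x), 20 mm thick (y), top 20 mm above this point. Axes as the shaker's.
- carrier_handle (a point): Centre of the white grip bar of the loose bottle carrier: bar 14 x 14 mm, 130 mm long along y (104 mm free between its end posts). At the start it is 190 mm above the bench, over the shaker's origin, axes as the shaker's; z up. Bottle caps end 40 mm below this point. Carrier 0.4 to 0.75 kg, balanced within 3 mm of the bar's centre.
- carrier: The same carrier: steel tray 105 x 135 mm with four small amber bottles fixed in it. Origin: centre of its underside, 125 mm below the bar's centre. A lug at its -y end (40 mm wide, y -85 to -75, 50 mm tall) has a 15 mm hole through which the pin passes; while the pin is in, the carrier cannot be lifted.
- pin_knob (a point): Centre of the knob of the loose locking pin. y is its axis, from knob to tip. White knob 18 mm across, 32 mm long (y -16 to 16), collar 26 mm across (y 16 to 20), steel shank 10 mm across (y 20 to 64), tapered tip. At the start it lies level in the bore, its axis up to 1 mm below the bore's, tip to the shaker's +y.
- pin: The same pin, 45 g; origin on its axis where collar meets shank, 20 mm from the knob's centre; y to the tip. At the start the collar is about 1 mm outside the bracket. It slides freely towards the shaker's -y and is out of the bracket after about 45 mm. It balances 10 mm along the shank from the collar.
- notch (a point): Parking notch, open upward, in a steel block on the deck, to one side or the other of the bracket. This point: where a parked pin's axis runs, mid-block, 95 mm above the bench; axes as the shaker's. Notch 14 mm wide (x), right through along y; floor 5 mm below this point, straight sides to 10 mm above, then flared lips to 21 mm above.
- rest: The notched block, fixed, 34 mm wide (x), 30 mm thick (y), 38 mm over the lips; origin: centre of its underside on the deck, 30 mm below the notch point, 50 to 68 mm from the bracket's middle along x or -x. Parked: shank in the notch, tip to +y, collar just outside the -y face, so the knob's centre is 36 to 43 mm from the notch point along -y.
- stop: Plain steel block 34 x 30 x 25 mm without a notch, fixed on the deck on the other side of the bracket. Origin: centre of its underside.
- amber: Bystander: amber reagent bottle, 60 mm across, 130 mm tall, loose. Origin: centre of its underside.
- wash: Bystander: white bottle with a red cap, 60 mm across, 150 mm tall, loose. Origin: centre of its underside.
- beaker: Bystander: empty glass beaker, 68 mm across, 85 mm tall, loose. Origin: centre of its underside.
Mind the look-alikes: they are no part of the job. There is more than one size of the pin; the job needs the smallest.

How it is judged:
By the outcome, as a careful person would: the job done as asked, in the order asked, and still so for the second after the job is handed in, while the arm keeps its last pose, push and grip.
It also fails if it takes over 70 s, if anything falls off the work surface, if the arm or the gripper's body presses on something with over 40 N, if the wrist force passes 120 N, or if a joint passes its speed limit or range.

## Robot

A 7-joint arm with a two-finger parallel gripper is mounted at the origin on the work surface. World frame = base frame: x ahead of the robot, y to its left, z up, the work surface at z = 0. Lengths are in m, angles in rad, forces in N, time in s.
With the tool pointing down it reaches from about 0.425 to 0.875 m from the base axis. Payload 9.9 kg.
Tool frame: the origin (TCP) lies on the mounting face of the last link; the fingertips stand 173 mm ahead of it and the grasp point (between the pads) lies 155 mm ahead of it; x points along the fingers, y is the direction in which the jaws open and shut, and the axes are right-handed (so a half turn about x gives the same grasp; the last joint's range is limited). The gripper opens to 85 mm and grips with 20 to 120 N. Pads are 22 mm wide; open, the fingers measure 114 mm over their backs; the gripper's body (76 mm by 85 mm) begins 54 mm behind the grasp point. The pads swing forward as they close: fully open they stand 13 mm farther back than shut.
Start: joints at [-1.321, 0.576, 0.025, 1.437, -0.015, 1.129, -0.057], TCP at [0.221, 0.638, 0.405] pointing down, gripper open.
Joint ranges: [-2.76, 2.76], [-0.34, 2.15], [-1.52, 1.57], [0.19, 2.46], [-1.09, 4.23], [0.17, 1.99], [-2.82, 2.82]. Speed limits (rad/s): [2.22, 2.22, 3.01, 3.01, 3.14, 3.14, 3.14].

## Interface

Orientations are given as a unit quaternion [x, y, z, w].
In Python, from bench import env, viewer gives the robot as it stands.
- The arm moves only by the tool play_rows, never from a script. Its argument "moves" is a list of rows, each a list of 5 numbers: the opening, from 0 (shut) to 1 (fully open), then the shift along the tool's x, y, z in cm, then the turn about the tool's x in rad. A call has 1 to 5 rows; each row is the pose to reach, as a shift and turn from the pose commanded when the call began, along the tool's axes at that moment; what a row does not reach only later rows make up. A row lasts 1/10 s, in which the tool goes at most 50 mm and 8.59 degrees, less where a joint would pass 70% of its speed; a pose out of reach is approached as far as the arm can. A call with a gripper value outside its range is refused whole. The fingers move at their own pace and stop on an object; "grip_force" is the grip in N (left out, the last holds). Time passes only in rows, so rows that repeat a pose let the fingers close. It gives the time, the measured TCP pose, the force and the opening at its end, in the units of the state.
- env.get_obs(): the state, without advancing time (a new reading comes with each control period).
- viewer.grab_frame(name): name is "scene" or "top" or "wrist"; returns the picture (480x640x3 uint8, red, green, blue); there is no depth.
- viewer.camera_info(name): a dict with "K" (3x3 intrinsics, pixels), "R" (3x3) and "t" (3): a world point X has camera coordinates R X + t. Camera axes: x right, y down, z forward; pixel columns grow to the right and rows downward; lengths in m; the calibration is good to about 2 mm. A picture is of the moment at which its call begins: read the wrist's pose just before it. camera_info takes no time and is no camera call; for the wrist camera it gives the pose at the moment of the call.
- env.finish_job(): hands the job in, once; it reports no verdict.
The state is a dict: "t": time; "qpos": joint angles; "qvel": joint speeds; "joint_efforts": joint torques, N m; "position": TCP position; "orientation": TCP orientation; "force": force on the tool from outside, world axes, zero at the start; "wrist_torque": the same for the moment, N m; "gripper_width": finger opening in m.
Only numpy, scipy, OpenCV 4.12 (cv2) and the standard library are available. Lean on these libraries where they do the work, as an engineer would, in place of code of your own. Each camera call takes 0.05 s, during which the arm holds its last target.

## Working session

There is one attempt and no reset: what is moved stays moved. The work goes in short steps, Python scripts to look and compute and a tool call to move; the robot and the scene stay as the last step left them, time stands still between calls to the robot, and variables do not carry over. Pictures are saved under pics/ and viewed, and the job is handed in when it is done.

Besides the shell and the picture viewer there is one more tool, called after "Emit:" in YAML: its name, and indented under it one key for each argument. play_rows: Moves the arm, as the interface text tells. Its arguments: {"type":"object","properties":{"moves":{"type":"array"},"grip_force":{"type":"number"}},"required":["moves"]}

```bash
ls; mkdir -p pics; python3 - <<'E'
from bench import env, viewer
import cv2,numpy as np
print(env.get_obs())
for n in ["scene","top","wrist"]:
    i=viewer.camera_info(n); print(n,i)
    f=viewer.grab_frame(n); cv2.imwrite(f"pics/{n}0.png",f[:,:,::-1])
E
```

```text
pics
{'t': 0.0, 'qpos': array([-1.32080469,  0.5765129 ,  0.02483253,  1.4378932 , -0.01500067,
        1.12897313, -0.05650739]), 'qvel': array([-4.00565183e-04, -1.36877351e-03, -1.64530178e-04,  5.18555044e-05,
        7.84545680e-04,  9.28572350e-05,  3.67648478e-04]), 'joint_efforts': array([-1.01799164e-03, -7.65730333e+01,  2.25007139e+00, -2.85969186e+01,
        1.52882509e-02,  1.27097793e-02, -3.46383172e-05]), 'position': array([0.22107144, 0.63760405, 0.4038603 ]), 'orientation': array([ 0.11689093,  0.69735106, -0.1180158 ,  0.69721609]), 'force': array([-0.54397291, -0.52062564,  0.70504305]), 'wrist_torque': array([ 0.02448434,  0.06235626, -0.01664801]), 'gripper_width': 0.08577515249918197}
scene {'K': array([[625.13109079,   0.        , 318.66202813],
       [  0.        , 625.13109079, 248.35283333],
       [  0.        ,   0.        ,   1.        ]]), 'R': array([[ 0.46272844,  0.88636064,  0.01572299],
       [ 0.52723356, -0.26089963, -0.80867556],
       [-0.71267606,  0.38248687, -0.58804475]]), 't': array([-0.35980053, -0.18383366,  1.6307475 ])}
top {'K': array([[455.57321671,   0.        , 319.3499754 ],
       [  0.        , 455.57321671, 231.85929302],
       [  0.        ,   0.        ,   1.        ]]), 'R': array([[-3.23103731e-04, -9.99950311e-01, -9.96349735e-03],
       [-9.88979350e-01,  1.79465458e-03, -1.48042643e-01],
       [ 1.48053168e-01,  9.80586000e-03, -9.88930789e-01]]), 't': array([0.0967969 , 0.61926024, 0.79147019])}
wrist {'K': array([[372.58743251,   0.        , 316.92036905],
       [  0.        , 372.58743251, 237.66411384],
       [  0.        ,   0.        ,   1.        ]]), 'R': array([[ 0.32696071,  0.94503344, -0.00291521],
       [ 0.89360055, -0.3081593 ,  0.32636775],
       [ 0.30753009, -0.10931447, -0.94523838]]), 't': array([-0.67475854, -0.04350334,  0.38191294])}
```

View pics/scene0.png

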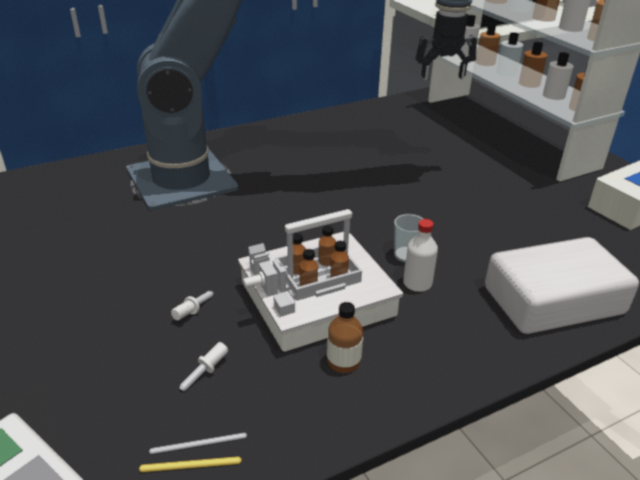

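View pics/top0.png

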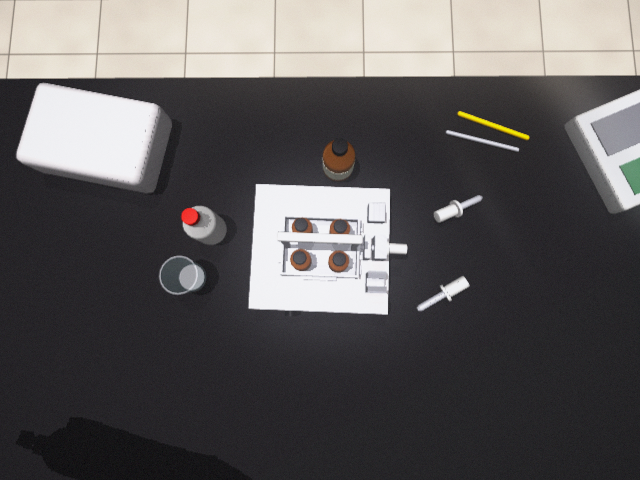

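View pics/wrist0.png

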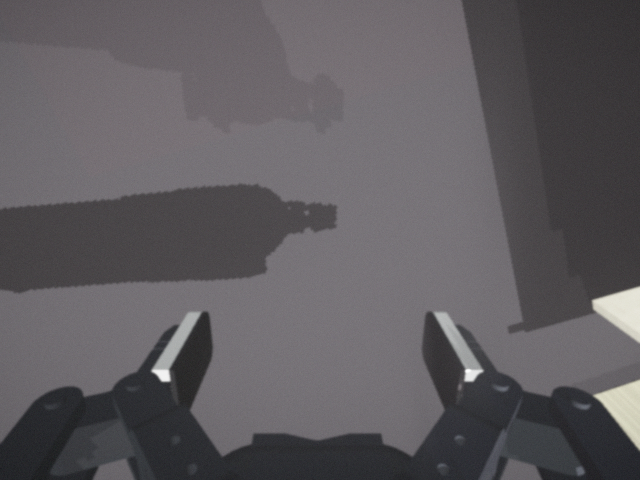

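```bash
python3 - <<'E'
import cv2,numpy as np
a=cv2.imread("pics/top0.png")[170:330,230:490]
cv2.imwrite("pics/topc.png",cv2.resize(a,None,fx=3,fy=3,interpolation=cv2.INTER_CUBIC))
a=cv2.imread("pics/scene0.png")[200:400,160:420]
cv2.imwrite("pics/scenec.png",cv2.resize(a,None,fx=3,fy=3,interpolation=cv2.INTER_CUBIC))
E
```

```text
(no output)
```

View pics/topc.png

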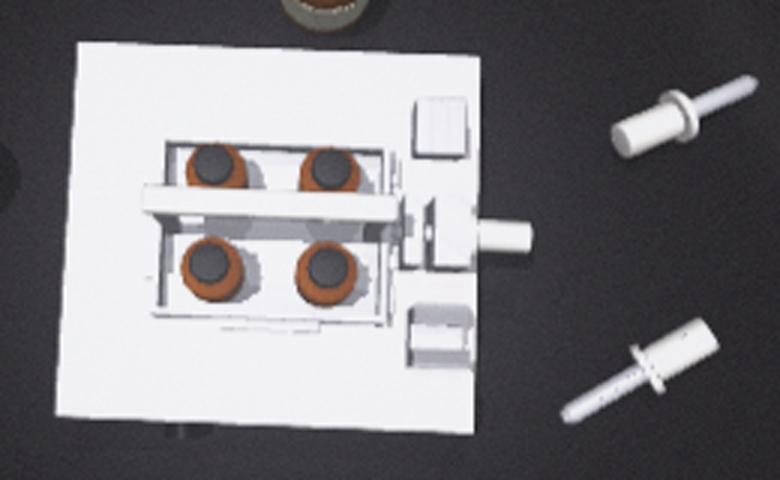

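View pics/scenec.png

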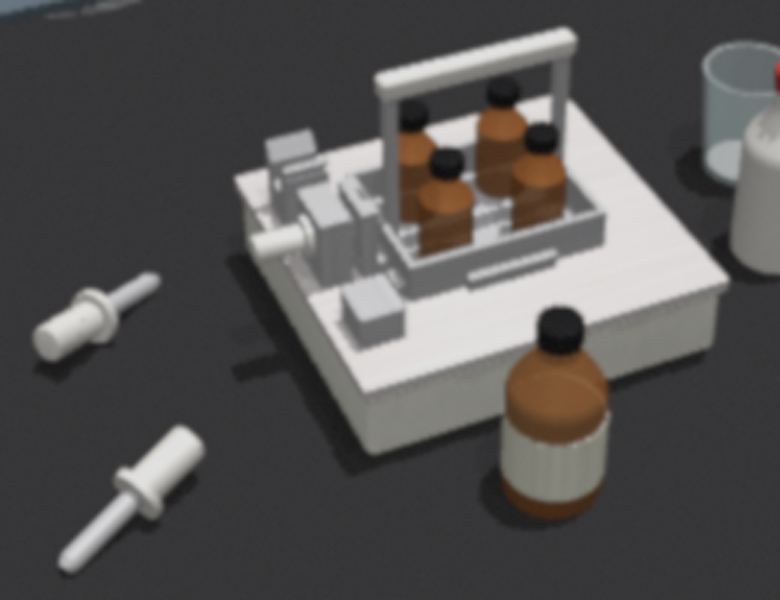

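```bash
cat > h.py <<'E'
from bench import env, viewer
import cv2,numpy as np
def ray(info,uv):
    K,R,t=[np.array(info[k]) for k in("K","R","t")]
    d=R.T@np.linalg.solve(K,np.array([uv[0],uv[1],1.])); return -R.T@t,d
def onz(info,uv,z):
    c,d=ray(info,uv); return c+d*(z-c[2])/d[2]
def proj(info,X):
    K,R,t=[np.array(info[k]) for k in("K","R","t")]
    p=K@(R@np.array(X)+t); return p[:2]/p[2]
def tri(obs):
    A=np.zeros((3,3));b=np.zeros(3)
    for i,uv in obs:
        c,d=ray(i,uv);d/=np.linalg.norm(d);P=np.eye(3)-np.outer(d,d);A+=P;b+=P@c
    return np.linalg.solve(A,b)
E
python3 - <<'E'
from h import *
i=viewer.camera_info("top"); s=viewer.camera_info("scene")
im=cv2.imread("pics/top0.png"); g=cv2.cvtColor(im,cv2.COLOR_BGR2GRAY)
m=(g>200).astype(np.uint8); m[:, :240]=0; m[:170]=0;m[330:]=0;m[:,395:]=0
m=cv2.morphologyEx(m,cv2.MORPH_CLOSE,np.ones((9,9)))
c=max(cv2.findContours(m,0,2)[0],key=cv2.contourArea)
# edge line fits
pts=c[:,0].astype(float)
r=cv2.minAreaRect(c); print(r)
ap=cv2.approxPolyDP(c,8,True)[:,0]; print(ap)
P=[onz(i,p,0.065)[:2] for p in ap]; print(np.round(P,4))
for k in range(len(P)): print(np.linalg.norm(P[k]-P[k-1]))
E
```

```text
((322.4750671386719, 248.27294921875), (143.15310668945312, 125.00406646728516), 2.353296995162964)
[[256 184]
 [249 307]
 [387 313]
 [389 189]]
[[ 0.7054  0.2119]
 [ 0.4833  0.2197]
 [ 0.4729 -0.0224]
 [ 0.6953 -0.0309]]
0.24301573163729456
0.22225033983197998
0.24225325553417615
0.22261797747259457
```

```bash
python3 - <<'E'
from h import *
i=viewer.camera_info("top"); s=viewer.camera_info("scene")
im=cv2.imread("pics/top0.png"); g=cv2.cvtColor(im,cv2.COLOR_BGR2GRAY).astype(float)
def edge(vert,fixed,lo,hi):
    # subpixel crossing of 130 along scanlines
    out=[]
    for k in fixed:
        l=(g[k,lo:hi] if vert else g[lo:hi,k])
        dd=np.abs(np.diff(l)); j=np.argmax(dd); a,b=l[j],l[j+1]
        w=dd[max(0,j-2):j+3]; x=lo+(w*(np.arange(max(0,j-2),max(0,j-2)+len(w))+.5)).sum()/w.sum()
        out.append((x,k) if vert else (k,x))
    return out
E={'L':edge(1,range(195,300),240,265),'R':edge(1,list(range(195,235))+list(range(262,308)),380,400),
'T':edge(0,range(262,320),175,195),'B':edge(0,range(310,380),300,325)}
L={}
for k,v in E.items():
    P=np.array([onz(i,p,0.065)[:2] for p in v],np.float32)
    vx,vy,x0,y0=cv2.fitLine(P,cv2.DIST_HUBER,0,.01,.01).ravel(); L[k]=(vx,vy,x0,y0)
    a=np.degrees(np.arctan2(-vx,vy)) if k in'TB' else 0
    print(k, 'ang', np.degrees(np.arctan2(vy,vx)),x0,y0)
def inter(a,b):
    a,b=L[a],L[b]; A=np.array([[a[0],-b[0]],[a[1],-b[1]]]); t=np.linalg.solve(A,[b[2]-a[2],b[3]-a[3]]); return np.array([a[2]+t[0]*a[0],a[3]+t[0]*a[1]])
C=[inter(*p) for p in('TL','BL','BR','TR')]; print(np.round(C,4)); o=np.mean(C,0); print('centre',o)
print([np.linalg.norm(C[k]-C[k-1]) for k in range(4)])
for yaw in[-2.3]:
    t=np.radians(yaw);R=np.array([[np.cos(t),-np.sin(t)],[np.sin(t),np.cos(t)]])
    def W(x,y,z): return [*(o+R@[x,y]),z]
    T=cv2.imread("pics/top0.png");S=cv2.imread("pics/scene0.png")
    out=[]
    for I,nfo,(x0,x1,y0,y1) in((T,i,(230,430,170,330)),(S,s,(230,410,200,350))):
        f=4;I=cv2.resize(I[y0:y1,x0:x1],None,fx=f,fy=f,interpolation=cv2.INTER_CUBIC)
        pts=[(0,-.117,.0945),(0,-.149,.0945),(-.009,-.149,.0945),(.009,-.149,.0945),(0,-.065,.19),(0,.065,.19),(-.007,-.065,.197),(.007,.065,.197),(.02,-.112,.115),(-.02,-.112,.115),(-.02,-.092,.115),(.113,.123,.065),(-.113,-.123,.065)]
        for p in pts:
            u=(proj(nfo,W(*p))-[x0,y0]+.5)*f
            cv2.circle(I,tuple(int(v) for v in u),3,(0,0,255),-1)
        out.append(I)
    cv2.imwrite("pics/ovt.png",out[0]);cv2.imwrite("pics/ovs.png",out[1])
E
```

```text
L ang -2.2909238 0.5728322 0.2183406
R ang -2.4301906 0.58095413 -0.027811639
T ang 87.59093 0.7039576 0.14869028
B ang 87.7212 0.47419435 0.055466797
[[ 0.7067  0.213 ]
 [ 0.4808  0.222 ]
 [ 0.4711 -0.0231]
 [ 0.6963 -0.0327]]
centre [0.5887192  0.09478804]
[np.float32(0.24591206), np.float32(0.22602116), np.float32(0.24536352), np.float32(0.2254628)]
```

View pics/ovt.png

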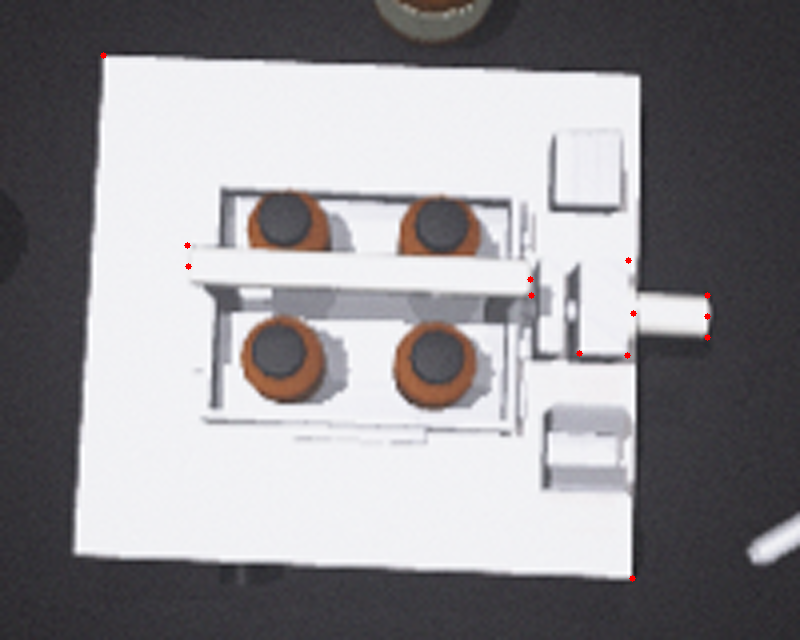

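View pics/ovs.png

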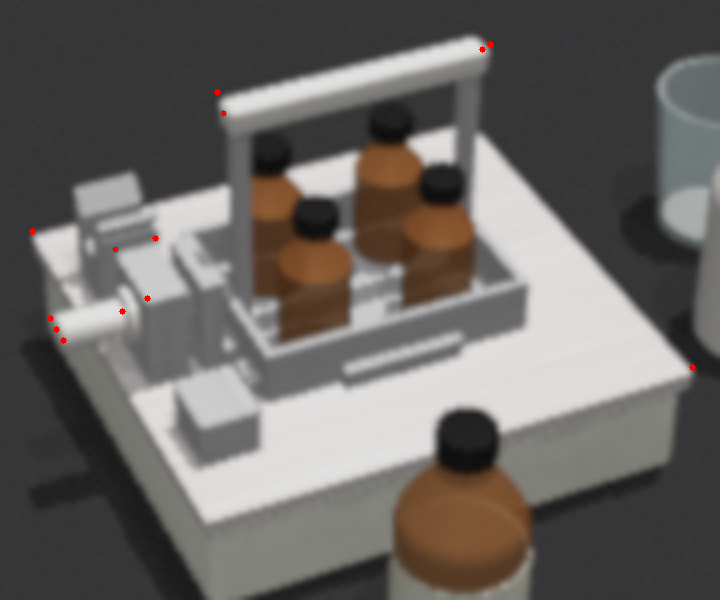

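```bash
cat >> h.py <<'E'
from scipy.spatial.transform import Rotation as Ro
O=np.array([0.5887,0.0948]); YAW=np.radians(-2.36)
def RS(): return np.array([[np.cos(YAW),-np.sin(YAW)],[np.sin(YAW),np.cos(YAW)]])
def W(x,y,z,dx=0,dy=0): return np.array([*(O+RS()@[x,y]),z])
def S(p): return np.array([*(RS().T@(np.array(p[:2])-O)),p[2]])
def st():
    o=env.get_obs(); R=Ro.from_quat(o['orientation']).as_matrix(); p=np.array(o['position']); return o,p,R
def rep(target=None):
    o,p,R=st(); g=p+R[:,0]*.155
    print('t',round(o['t'],2),'grasp shaker mm',np.round(S(g)*1000,1),'tcp',np.round(p,4),'w',round(o['gripper_width']*1000,1),'F',np.round(o['force'],1))
    a=np.degrees(np.arctan2(R[1,1],R[0,1]))-np.degrees(YAW)
    print('tooly angle vs shaker x deg',round(a,2),'tilt',np.round(np.degrees(np.arccos(-R[2,0])),2))
    if target is not None:
        d=R.T@(W(*target)-g); print('delta tool cm',np.round(d*100,2))
E
python3 - <<'E'
from h import *
o,p,R=st(); print(np.round(R,3)); rep((0,-.133,.2))
i=viewer.camera_info("wrist"); c=-i['R'].T@i['t']; print('cam in tool',R.T@(c-p)); print('cam axes in tool',np.round(R.T@i['R'].T,3))
E
```

```text
[[-0.     0.328  0.945]
 [-0.001  0.945 -0.328]
 [-1.    -0.001  0.   ]]
t 0.15 grasp shaker mm [-389.7  527.1  249.1] tcp [0.2211 0.6376 0.4041] w 85.5 F [-0.   0.2  0.2]
tooly angle vs shaker x deg 73.23 tilt 0.07
delta tool cm [  4.97 -51.95  56.35]
cam in tool [ 0.03071015  0.00098412 -0.08397987]
cam axes in tool [[ 0.001 -0.326  0.945]
 [ 1.     0.001 -0.001]
 [-0.001  0.945  0.326]]
```

Emit:
play_rows:
  moves:
    - [1,0,-10,12,0.15]
    - [1,0,-14,16,0.3]
    - [1,0,-18,19,0.45]
    - [1,0,-22,23,0.6]
    - [1,0,-25,27,0.75]

```text
t: 0.65
position: [0.3389, 0.4151, 0.4047]
orientation: [0.366, 0.605, -0.367, 0.605]
force: [-0.3, -0.2, 0.6]
gripper_width: 0.0856
```

```bash
python3 - <<'E'
from h import *
rep((0,-.137,.25)); print(env.get_obs()['qpos'])
E
```

```text
t 0.65 grasp shaker mm [-262.8  309.8  249.7] tcp [0.3389 0.4151 0.4047] w 85.6 F [-0.3 -0.2  0.6]
tooly angle vs shaker x deg 29.92 tilt 0.01
delta tool cm [-4.000e-02  5.000e-01  5.183e+01]
[-1.14675232  0.3782988   0.24511159  1.81160573 -0.10949538  0.96492571
 -0.37485219]
```

Emit:
play_rows:
  moves:
    - [1,0,0.0,5,0.15]
    - [1,0,0.1,10,0.3]
    - [1,0,0.2,15,0.45]
    - [1,0,0.3,20,0.52]
    - [1,0,0.4,25,0.52]

```text
t: 1.15
position: [0.4594, 0.1964, 0.4047]
orientation: [0.509, 0.491, -0.509, 0.491]
force: [0.5, 0.1, 0.4]
gripper_width: 0.0856
```

```bash
python3 - <<'E'
from h import *
rep((0,-.137,.25)); print(env.get_obs()['qpos'])
E
```

```text
t 1.15 grasp shaker mm [-133.3   96.2  249.7] tcp [0.4594 0.1964 0.4047] w 85.6 F [0.5 0.1 0.4]
tooly angle vs shaker x deg 0.35 tilt 0.01
delta tool cm [-0.03 13.19 23.41]
[-0.81370894  0.34148868  0.43240488  1.9007036  -0.17522528  0.93601577
 -0.33404177]
```

Emit:
play_rows:
  moves:
    - [1,0,2,4,0.006]
    - [1,0,5,8,0.006]
    - [1,0,8,12,0.006]
    - [1,0,10,16,0.006]
    - [1,0,12,20,0.006]

```text
t: 1.65
position: [0.573, -0.0075, 0.4045]
orientation: [-0.51, -0.49, 0.51, -0.49]
force: [-0.6, 1.1, -0.2]
gripper_width: 0.0856
```

Emit:
play_rows:
  moves:
    - [1,0,1.2,3.4,0]
    - [1,0,1.2,3.4,0]
    - [1,0,1.2,3.4,0]

```text
t: 1.95
position: [0.5829, -0.0409, 0.4043]
orientation: [-0.51, -0.49, 0.51, -0.489]
force: [0.0, 1.0, -0.3]
gripper_width: 0.0855
```

```bash
python3 - <<'E'
from h import *
rep((0,-.137,.25)); print(env.get_obs()['qpos'])
i=viewer.camera_info("wrist"); f=viewer.grab_frame("wrist")[:,:,::-1].copy(); cv2.imwrite("pics/w1raw.png",f)
for p in [(0,-.117,.0945),(0,-.149,.0945),(.02,-.112,.115),(-.02,-.112,.115),(-.02,-.092,.115),(-.113,-.123,.065),(.113,-.123,.065)]:
    u=proj(i,W(*p)); print(np.round(u,1)); cv2.circle(f,tuple(int(round(v)) for v in u),2,(0,0,255),-1)
cv2.imwrite("pics/w1.png",f)
E
```

```text
t 1.95 grasp shaker mm [  -0.3 -135.8  249.3] tcp [ 0.5829 -0.0409  0.4043] w 85.5 F [ 0.   1.  -0.3]
tooly angle vs shaker x deg 0.01 tilt 0.04
delta tool cm [-0.07  0.03  0.12]
[-0.30198484  0.47442294  0.44991896  1.69637785 -0.23453434  1.02517537
  0.18621179]
[316.9 200. ]
[316.9 239.4]
[345.1 199.8]
[288.7 199.7]
[288.  171.5]
[183.5 198.6]
[450.6 198.9]
```

View pics/w1.png

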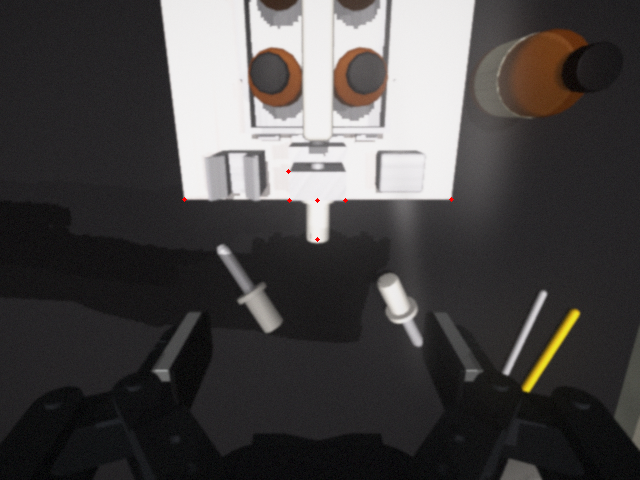

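```bash
python3 - <<'E'
import cv2
a=cv2.imread("pics/w1raw.png")[130:250,180:380]
cv2.imwrite("pics/w1c.png",cv2.resize(a,None,fx=4,fy=4,interpolation=cv2.INTER_CUBIC))
E
```

```text
(no output)
```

View pics/w1c.png

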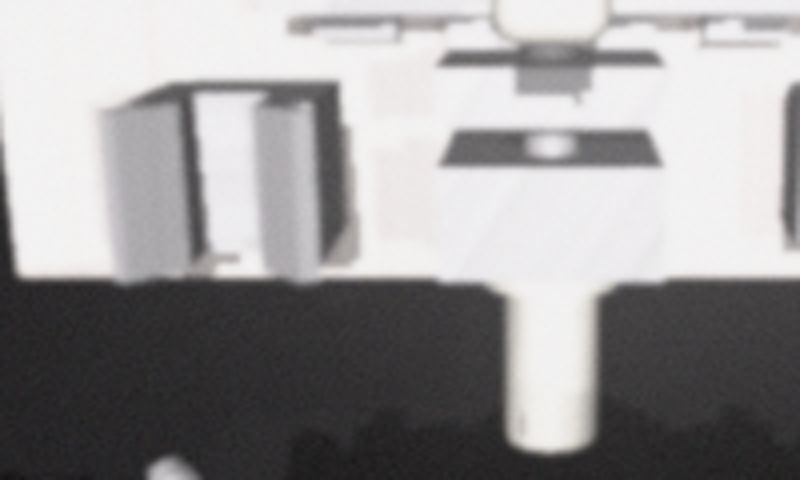

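```bash
cat > q.py <<'E'
from h import *
i=viewer.camera_info("wrist")
def cr(x,y): return ((x+.5)/4-.5+180,(y+.5)/4-.5+130)
for n,x,y,z in [("lipFL",118,282,.116),("lipFR",318,282,.116),("lipBL",102,106,.116),("lipBR",312,100,.116),("knobL",508,400,.0945),("knobR",597,400,.0945),("knobend",552,452,.09),("collarL",490,288,.0945),("collarR",612,288,.0945),("brFL",438,280,.115),("brFR",665,280,.115),("floorL",208,240,.09),("floorR",255,240,.09)]:
    print(n,np.round(S(onz(i,cr(x,y),z))*1000,1))
E
python3 q.py
```

```text
lipFL [ -76.5 -110.8  116. ]
lipFR [ -41.1 -110.7  116. ]
lipBL [-76.4 -80.1 116. ]
lipBR [-40.6 -79.  116. ]
knobL [  -8.3 -139.4   94.5]
knobR [   9.3 -139.3   94.5]
knobend [   0.4 -151.9   90. ]
collarL [ -11.6 -116.8   94.5]
collarR [  11.8 -116.8   94.5]
brFL [ -19.9 -110.5  115. ]
brFR [  20.3 -110.3  115. ]
floorL [ -66.1 -108.6   90. ]
floorR [ -57.  -108.6   90. ]
```

Emit:
play_rows:
  moves:
    - [1,4,0.05,0,0]
    - [1,8,0.07,0,0]
    - [1,11,0.07,0,0]
    - [1,12,0.07,0,0]
    - [1,12,0.07,0,0]

```text
t: 2.5
position: [0.5834, -0.0389, 0.2838]
orientation: [-0.509, -0.491, 0.51, -0.49]
force: [1.0, 0.8, 0.0]
gripper_width: 0.0855
```

```bash
python3 - <<'E'
from h import *
rep((0.0004,-.136,.098))
i=viewer.camera_info("wrist"); f=viewer.grab_frame("wrist")[:,:,::-1].copy(); cv2.imwrite("pics/w2raw.png",f)
s=viewer.grab_frame("scene")[:,:,::-1][150:400,180:460]; cv2.imwrite("pics/s2.png",cv2.resize(s,None,fx=2.4,fy=2.4,interpolation=cv2.INTER_CUBIC))
E
```

```text
t 2.5 grasp shaker mm [  -0.2 -133.7  128.8] tcp [ 0.5834 -0.0389  0.2838] w 85.5 F [1.  0.8 0. ]
tooly angle vs shaker x deg 0.22 tilt 0.14
delta tool cm [3.08 0.07 0.23]
```

View pics/w2raw.png

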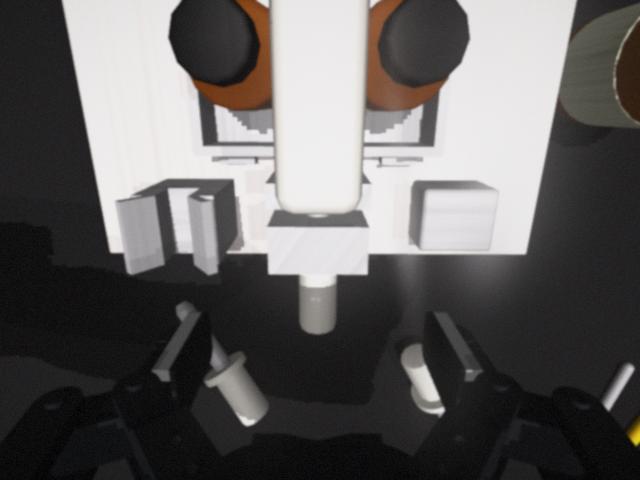

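View pics/s2.png

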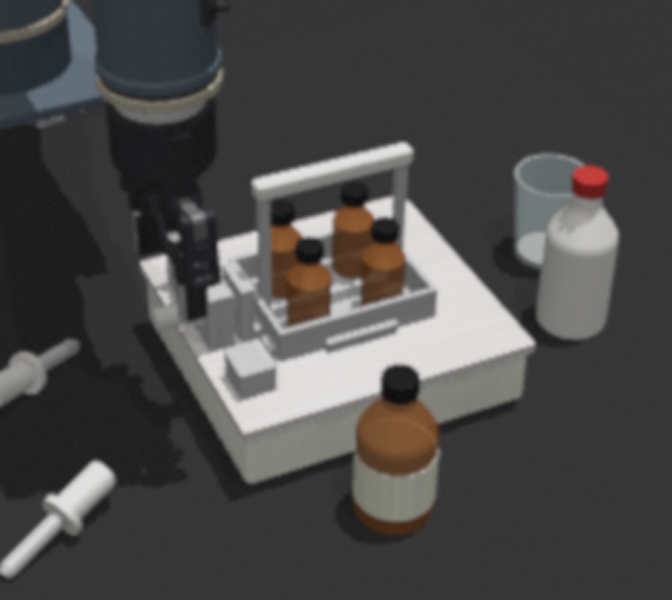

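```bash
python3 - <<'E'
from h import *
i=viewer.camera_info("wrist")
for n,x,y,z in [("lipFL",126,272,.116),("lipFR",216.5,272,.116),("lipBL",117,199,.116),("brFL",268,273,.115),("brFR",368,273,.115),("kL",299.5,310,.0945),("kR",336.5,310,.0945),("innerFL",163,264,.105),("innerFR",193,264,.105)]:
    print(n,np.round(S(onz(i,(x,y),z))*1000,1))
E
```

```text
lipFL [ -76.3 -112.8  116. ]
lipFR [ -39.3 -112.7  116. ]
lipBL [-74.7 -82.3 116. ]
brFL [ -18.4 -113.5  115. ]
brFR [  22.8 -113.4  115. ]
kL [  -6.6 -142.7   94.5]
kR [  11.5 -142.6   94.5]
innerFL [ -65.6 -113.9  105. ]
innerFR [ -52.4 -113.9  105. ]
```

Emit:
play_rows:
  moves:
    - [1,1.5,0.05,0.2,0.002]
    - [1,2.5,0.07,0.23,0.004]
    - [1,3.0,0.07,0.23,0.004]
    - [1,3.05,0.07,0.23,0.004]

```text
t: 3.0
position: [0.5843, -0.0424, 0.2542]
orientation: [-0.511, -0.489, 0.511, -0.489]
force: [0.2, 0.5, 0.3]
gripper_width: 0.0852
```

```bash
python3 - <<'E'
from h import *
rep((0.0004,-.136,.098))
E
```

```text
t 3.0 grasp shaker mm [   1.2 -137.2   99.2] tcp [ 0.5843 -0.0424  0.2542] w 85.2 F [0.2 0.5 0.3]
tooly angle vs shaker x deg -0.1 tilt 0.01
delta tool cm [ 0.12 -0.08 -0.12]
```

```bash
python3 - <<'E'
from h import *
f=viewer.grab_frame("wrist")[:,:,::-1].copy(); cv2.imwrite("pics/w3.png",f); rep((0.0004,-.136,.098))
E
```

```text
t 3.05 grasp shaker mm [   1.3 -137.3   99.4] tcp [ 0.5844 -0.0424  0.2544] w 85.3 F [0.3 0.2 0.4]
tooly angle vs shaker x deg -0.1 tilt 0.01
delta tool cm [ 0.14 -0.09 -0.13]
```

View pics/w3.png

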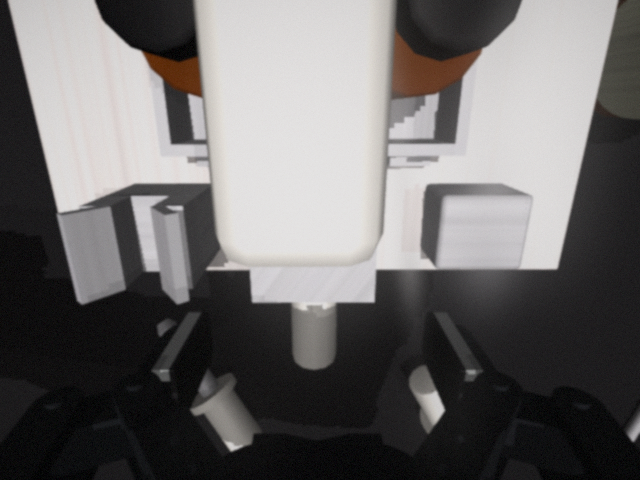

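Emit:
play_rows:
  moves:
    - [1,0.1,-0.14,-0.05,0]
    - [1,0.12,-0.14,-0.08,0]
    - [0.35,0.12,-0.14,-0.08,0]
    - [0.35,0.12,-0.14,-0.08,0]
    - [0.35,0.12,-0.14,-0.08,0]
  grip_force: 25

```text
t: 3.55
position: [0.583, -0.0416, 0.2531]
orientation: [0.511, 0.489, -0.511, 0.489]
force: [-0.2, -0.6, 0.0]
gripper_width: 0.0438
```

```bash
python3 - <<'E'
from h import *
f=viewer.grab_frame("wrist")[:,:,::-1].copy(); cv2.imwrite("pics/w4.png",f[150:450,120:520]); rep((0.0004,-.136,.098))
E
```

```text
t 3.6 grasp shaker mm [-1.000e-01 -1.366e+02  9.810e+01] tcp [ 0.583  -0.0416  0.2531] w 35.9 F [ 0.2 -0.7  0.7]
tooly angle vs shaker x deg -0.1 tilt 0.01
delta tool cm [ 0.01  0.05 -0.06]
```

View pics/w4.png

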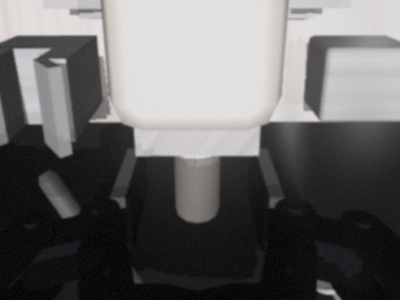

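Emit:
play_rows:
  moves:
    - [0,0,0,0,0]
    - [0,0,0,0,0]
    - [0,0,0,0,0]
    - [0,0,0,0,0]
    - [0,0,0,0,0]
  grip_force: 25

```text
t: 4.1
position: [0.5829, -0.0416, 0.253]
orientation: [-0.511, -0.489, 0.511, -0.489]
force: [-1.2, -0.5, -0.3]
gripper_width: 0.0173
```

```bash
python3 - <<'E'
from h import *
f=viewer.grab_frame("wrist")[:,:,::-1].copy(); cv2.imwrite("pics/w5.png",f[150:450,120:520]); rep((0.0004,-.136,.098))
print(env.get_obs()['wrist_torque'])
E
```

```text
t 4.15 grasp shaker mm [-1.000e-01 -1.365e+02  9.800e+01] tcp [ 0.5829 -0.0416  0.253 ] w 16.9 F [-0.   0.6 -0. ]
tooly angle vs shaker x deg -0.1 tilt 0.0
delta tool cm [ 0.    0.05 -0.05]
[-0.02079632  0.00165412 -0.0418263 ]
```

View pics/w5.png

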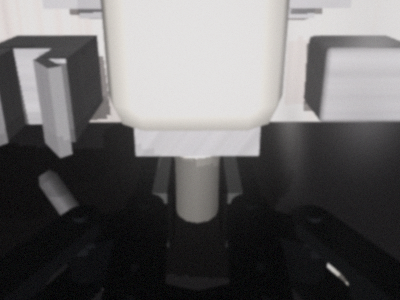

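Emit:
play_rows:
  moves:
    - [0,0,0,0,0]
    - [0,0,0,0,0]
    - [0,0,0,0,0]
  grip_force: 40

```text
t: 4.45
position: [0.583, -0.0417, 0.2531]
orientation: [0.511, 0.489, -0.511, 0.489]
force: [0.2, -0.3, 1.2]
gripper_width: 0.0163
```

Emit:
play_rows:
  moves:
    - [0,0,0,0.5,0]
    - [0,0,0,1.0,0]
    - [0,0,0,1.5,0]
    - [0,0,0,1.5,0]

```text
t: 4.85
position: [0.5821, -0.058, 0.2531]
orientation: [-0.511, -0.489, 0.511, -0.489]
force: [-0.2, -0.9, 1.1]
gripper_width: 0.0164
```

```bash
python3 - <<'E'
from h import *
f=viewer.grab_frame("wrist")[:,:,::-1].copy(); cv2.imwrite("pics/w6.png",f[100:450,100:540]); rep((0.0004,-.136,.098))
print(env.get_obs()['wrist_torque'])
E
```

```text
t 4.9 grasp shaker mm [  -0.2 -152.6   98. ] tcp [ 0.5822 -0.0576  0.253 ] w 16.5 F [ 0.4 -0.9  1.2]
tooly angle vs shaker x deg -0.18 tilt 0.03
delta tool cm [-0.    0.06 -1.66]
[-0.15577275 -0.03987523  0.03120441]
```

View pics/w6.png

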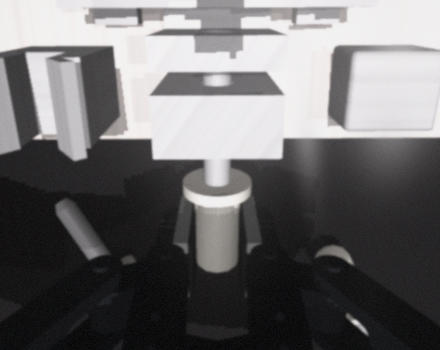

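Emit:
play_rows:
  moves:
    - [0,0,0,1,0]
    - [0,0,0,2,0]
    - [0,0,0,3,0]
    - [0,0,0,4.2,0]
    - [0,0,0,5.2,0]

```text
t: 5.4
position: [0.5798, -0.1102, 0.253]
orientation: [-0.511, -0.489, 0.511, -0.489]
force: [0.0, -0.1, -0.6]
gripper_width: 0.0165
```

Emit:
play_rows:
  moves:
    - [0,-1,0,0,0]
    - [0,-2.5,0,0,0]
    - [0,-4,0,0,0]
    - [0,-4,0,0,0]

```text
t: 5.8
position: [0.5807, -0.1086, 0.2953]
orientation: [0.511, 0.488, -0.51, 0.49]
force: [-0.0, 0.1, -0.9]
gripper_width: 0.0163
```

```bash
python3 - <<'E'
from h import *
i=viewer.camera_info("wrist");f=viewer.grab_frame("wrist")[:,:,::-1].copy(); cv2.imwrite("pics/w7.png",f); rep((-.059,-.2,.14))
s=viewer.grab_frame("scene")[:,:,::-1][200:400,180:400]; cv2.imwrite("pics/s7.png",cv2.resize(s,None,fx=3,fy=3,interpolation=cv2.INTER_CUBIC))
E
```

```text
t 5.85 grasp shaker mm [   0.4 -203.4  139.1] tcp [ 0.5804 -0.1084  0.2941] w 16.5 F [ 0.5  1.3 -0.8]
tooly angle vs shaker x deg -0.08 tilt 0.13
delta tool cm [-0.1  -5.94 -0.33]
```

View pics/w7.png

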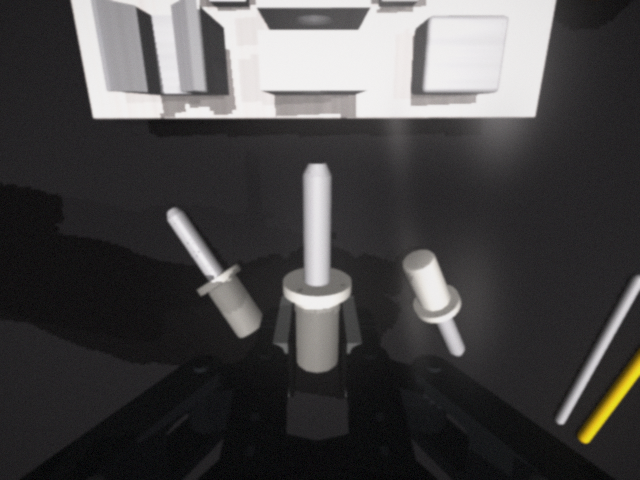

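View pics/s7.png

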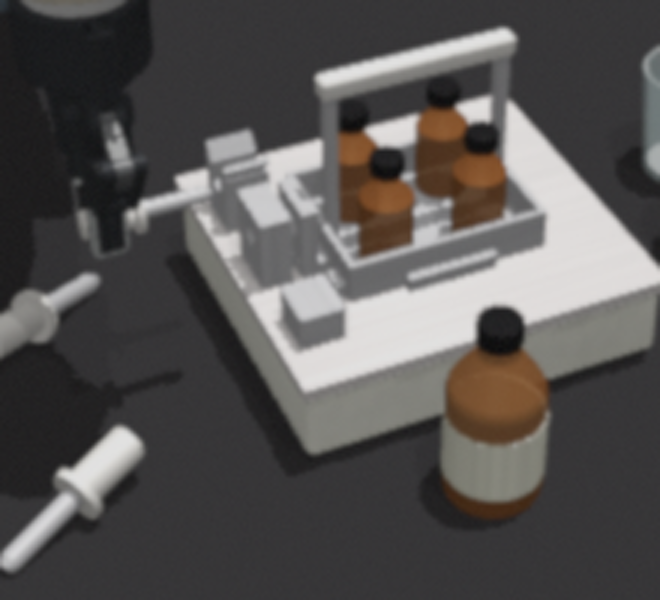

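Emit:
play_rows:
  moves:
    - [0,-0.6,-2,-1,0]
    - [0,-0.6,-4,-2,0]
    - [0,-0.6,-5.95,-3.5,0]
    - [0,-0.6,-5.95,-5,0]
    - [0,-0.6,-5.95,-6.3,0]

```text
t: 6.4
position: [0.5228, -0.0421, 0.2985]
orientation: [-0.51, -0.49, 0.511, -0.489]
force: [0.2, 0.4, -0.9]
gripper_width: 0.0164
```

Emit:
play_rows:
  moves:
    - [0,0,0,0,0]
    - [0,0,0,0,0]

```text
t: 6.6
position: [0.5236, -0.0431, 0.2987]
orientation: [-0.51, -0.489, 0.511, -0.489]
force: [0.4, 0.7, -1.5]
gripper_width: 0.0167
```

```bash
python3 - <<'E'
from h import *
i=viewer.camera_info("wrist");f=viewer.grab_frame("wrist")[:,:,::-1].copy(); cv2.imwrite("pics/w8.png",f); rep((-.0595,-.1395,.145))
s=viewer.grab_frame("scene")[:,:,::-1][200:400,180:400]; cv2.imwrite("pics/s8.png",cv2.resize(s,None,fx=3,fy=3,interpolation=cv2.INTER_CUBIC))
E
```

```text
t 6.65 grasp shaker mm [ -59.4 -141.1  143.8] tcp [ 0.5236 -0.0436  0.2988] w 16.4 F [-0.4 -0.2 -1. ]
tooly angle vs shaker x deg -0.11 tilt 0.04
delta tool cm [-0.12 -0.01 -0.16]
```

View pics/w8.png

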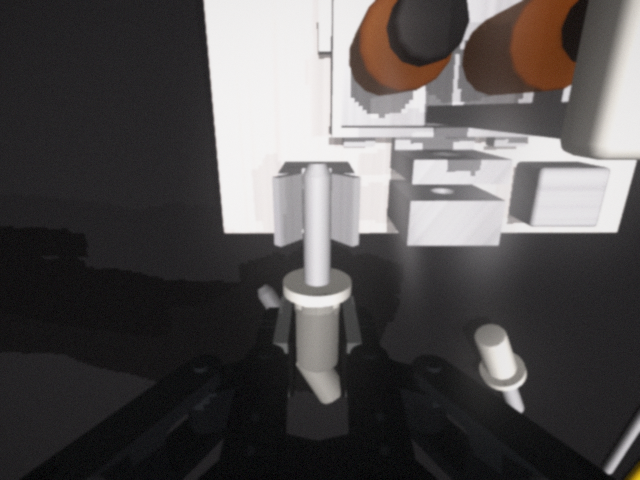

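View pics/s8.png

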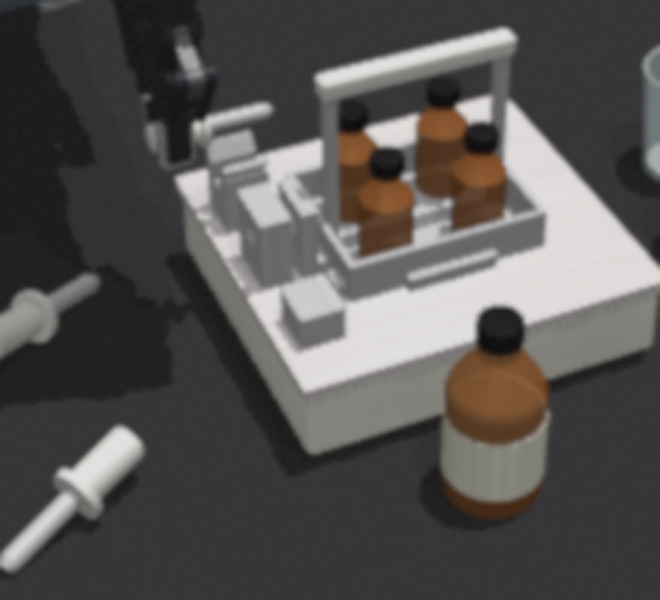

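Emit:
play_rows:
  moves:
    - [0,0.5,0,-0.15,0]
    - [0,1.5,0,-0.16,0]
    - [0,2.5,0,-0.16,0]
    - [0,3.2,0,-0.16,0]
    - [0,3.7,0,-0.16,0]

```text
t: 7.2
position: [0.5232, -0.0416, 0.2609]
orientation: [-0.51, -0.489, 0.511, -0.489]
force: [-0.1, 0.7, -0.3]
gripper_width: 0.0164
```

Emit:
play_rows:
  moves:
    - [0,0.3,0,0,0]
    - [0,0.5,0,0,0]
    - [0,0.6,0,0,0]
    - [0,0.6,0,0,0]

```text
t: 7.6
position: [0.5234, -0.0415, 0.2561]
orientation: [0.511, 0.489, -0.511, 0.489]
force: [0.8, -0.4, -0.6]
gripper_width: 0.0166
```

```bash
python3 - <<'E'
from h import *
i=viewer.camera_info("wrist");f=viewer.grab_frame("wrist")[:,:,::-1].copy(); cv2.imwrite("pics/w9.png",f); rep((-.0595,-.1395,.099))
s=viewer.grab_frame("scene")[:,:,::-1][200:400,180:400]; cv2.imwrite("pics/s9.png",cv2.resize(s,None,fx=3,fy=3,interpolation=cv2.INTER_CUBIC))
E
```

```text
t 7.65 grasp shaker mm [ -59.5 -138.9  101.2] tcp [ 0.5235 -0.0415  0.2562] w 16.4 F [ 0.6  1.2 -0.8]
tooly angle vs shaker x deg -0.11 tilt 0.02
delta tool cm [0.22 0.   0.06]
```

View pics/w9.png

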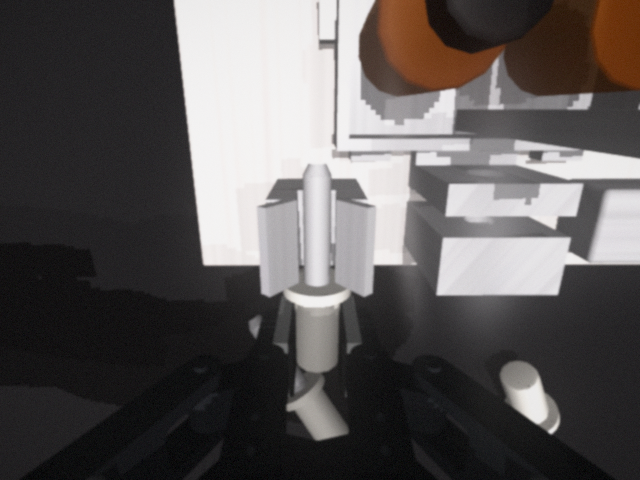

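View pics/s9.png

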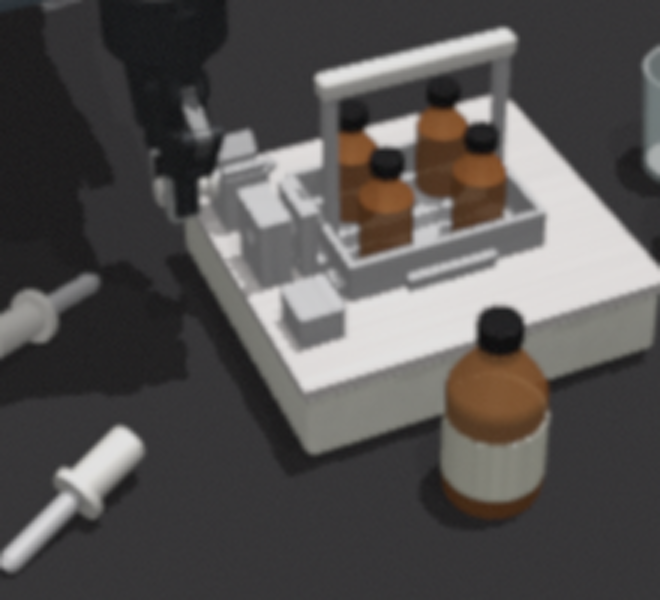

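```bash
python3 - <<'E'
from h import *
i=viewer.camera_info("wrist")
f=cv2.imread("pics/w9.png")[230:330,240:400]; cv2.imwrite("pics/w9c.png",cv2.resize(f,None,fx=5,fy=5,interpolation=cv2.INTER_CUBIC))
for n,u,v,z in [("lipL",265,295,.116),("lipR",370,295,.116),("collar top 288",317,288,.1095),("292",317,292,.1095),("brF",440,295,.115)]:
    print(n,np.round(S(onz(i,(u,v),z))*1000,1))
E
```

```text
lipL [ -76.  -111.6  116. ]
lipR [ -41.4 -111.6  116. ]
collar top 288 [ -58.9 -112.4  109.5]
292 [ -58.9 -113.9  109.5]
brF [ -18.1 -112.2  115. ]
```

View pics/w9c.png

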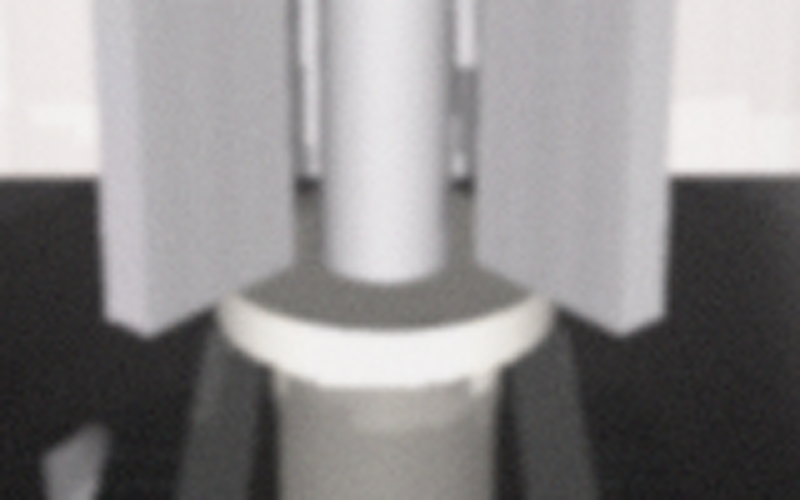

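Emit:
play_rows:
  moves:
    - [0,0.1,0,0,0]
    - [0,0.15,0,0,0]
    - [0,0.2,0,0,0]
    - [0,0.2,0,0,0]

```text
t: 8.1
position: [0.5234, -0.0415, 0.254]
orientation: [-0.511, -0.489, 0.511, -0.489]
force: [-0.1, 0.1, -1.1]
gripper_width: 0.0164
```

```bash
python3 - <<'E'
from h import *
rep((-.0595,-.1395,.099)); print(env.get_obs()['wrist_torque'])
E
```

```text
t 8.1 grasp shaker mm [ -59.6 -138.9   99. ] tcp [ 0.5234 -0.0415  0.254 ] w 16.4 F [-0.1  0.1 -1.1]
tooly angle vs shaker x deg -0.1 tilt 0.0
delta tool cm [-0.    0.01  0.06]
[-0.00551883 -0.02646463 -0.00320071]
```

Emit:
play_rows:
  moves:
    - [0,0.05,0,0,0]
    - [0,0.05,0,0,0]
    - [0,0.05,0,0,0]

```text
t: 8.4
position: [0.5234, -0.0415, 0.2536]
orientation: [0.511, 0.489, -0.511, 0.489]
force: [-0.3, -0.0, 2.2]
gripper_width: 0.016
```

Emit:
play_rows:
  moves:
    - [0,0.05,0,0,0]
    - [0,0.05,0,0,0]
    - [0,0.05,0,0,0]

```text
t: 8.7
position: [0.5234, -0.0416, 0.2532]
orientation: [0.511, 0.489, -0.511, 0.489]
force: [-1.1, 0.4, 4.6]
gripper_width: 0.0164
```

Emit:
play_rows:
  moves:
    - [0,-0.05,0,0,0]
    - [0,-0.05,0,0,0]
    - [0.3,-0.05,0,0,0]
    - [0.4,-0.05,0,0,0]
    - [0.5,-0.05,0,0,0]

```text
t: 9.2
position: [0.5234, -0.0414, 0.2533]
orientation: [-0.511, -0.489, 0.511, -0.489]
force: [0.2, -0.2, -0.7]
gripper_width: 0.0428
```

Emit:
play_rows:
  moves:
    - [0.5,0,0,0,0]
    - [0.5,0,0,0,0]
    - [0.5,0,0,0,0]

```text
t: 9.5
position: [0.5234, -0.0415, 0.2535]
orientation: [-0.511, -0.489, 0.511, -0.489]
force: [-0.2, 0.6, 0.0]
gripper_width: 0.0426
```

```bash
python3 - <<'E'
from h import *
i=viewer.camera_info("wrist");f=viewer.grab_frame("wrist")[:,:,::-1].copy(); cv2.imwrite("pics/w10.png",f); rep((-.0595,-.1395,.2))
E
```

```text
t 9.55 grasp shaker mm [ -59.6 -138.9   98.5] tcp [ 0.5234 -0.0415  0.2535] w 42.5 F [ 0.4 -0.5 -0.4]
tooly angle vs shaker x deg -0.1 tilt 0.0
delta tool cm [-1.015e+01  1.000e-02  6.000e-02]
```

View pics/w10.png

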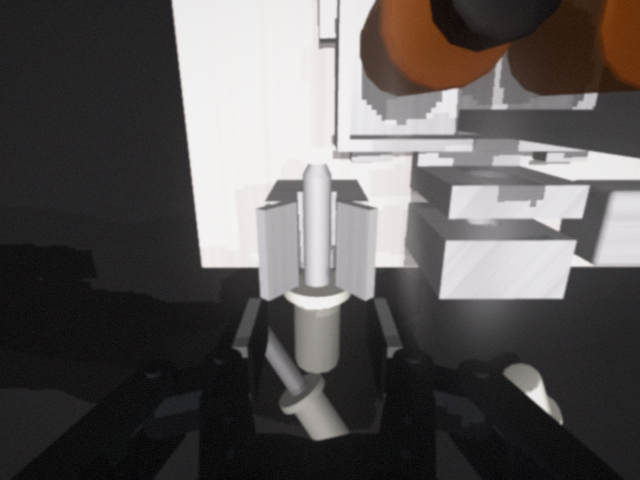

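Emit:
play_rows:
  moves:
    - [0.5,-1.5,0,0,0]
    - [0.5,-5,0,0,0]
    - [0.6,-10,0,0,0]
    - [0.8,-15,0,0,0]
    - [0.8,-17,0,0,0]

```text
t: 10.05
position: [0.5238, -0.0421, 0.428]
orientation: [0.512, 0.488, -0.509, 0.49]
force: [0.1, -1.0, -0.2]
gripper_width: 0.0684
```

Emit:
play_rows:
  moves:
    - [0.8,0,1,-3,0]
    - [0.8,0,2.5,-6,0]
    - [0.8,0,4,-9,0]
    - [0.8,0,5.9,-12,0]
    - [0.8,0,5.9,-13.8,0]

```text
t: 10.55
position: [0.5897, 0.0967, 0.423]
orientation: [0.51, 0.49, -0.51, 0.49]
force: [0.3, 0.0, 0.2]
gripper_width: 0.0685
```

```bash
python3 - <<'E'
from h import *
rep((0,0,.19))
i=viewer.camera_info("wrist");f=viewer.grab_frame("wrist")[:,:,::-1].copy(); cv2.imwrite("pics/w11.png",f)
s=viewer.grab_frame("scene")[:,:,::-1][140:380,180:420]; cv2.imwrite("pics/s11.png",cv2.resize(s,None,fx=2.5,fy=2.5,interpolation=cv2.INTER_CUBIC))
E
```

```text
t 10.55 grasp shaker mm [  1.   2. 268.] tcp [0.5897 0.0967 0.423 ] w 68.5 F [0.3 0.  0.2]
tooly angle vs shaker x deg 0.04 tilt 0.04
delta tool cm [ 7.8  -0.1   0.21]
```

View pics/w11.png

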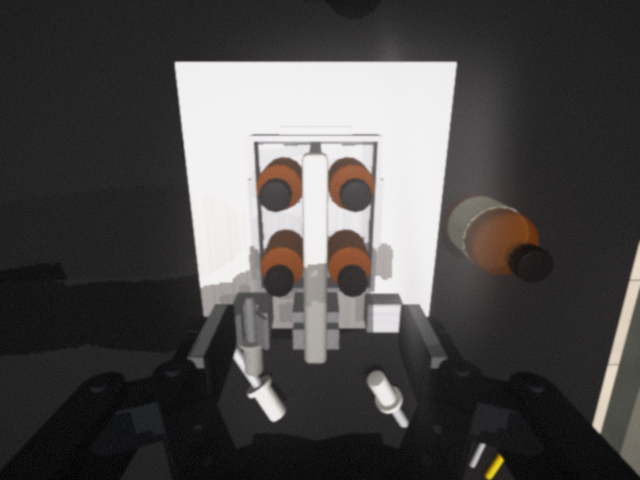

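View pics/s11.png

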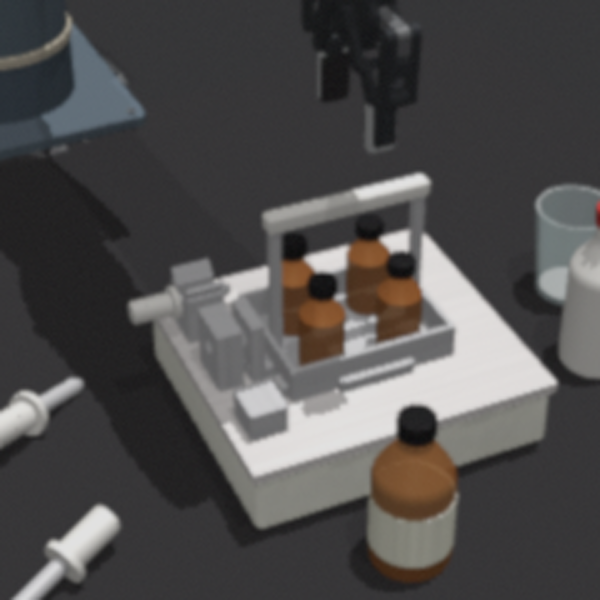

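Emit:
play_rows:
  moves:
    - [0.8,2.5,-0.05,0.1,0]
    - [0.8,5,-0.1,0.2,0]
    - [0.8,6.8,-0.1,0.2,0]
    - [0.8,7.7,-0.1,0.2,0]
    - [0.8,7.7,-0.1,0.2,0]

```text
t: 11.15
position: [0.5866, 0.091, 0.3458]
orientation: [-0.51, -0.489, 0.512, -0.489]
force: [0.0, -0.2, -0.3]
gripper_width: 0.0685
```

Emit:
play_rows:
  moves:
    - [0.6,0,0,0,0]
    - [0.4,0,0,0,0]
    - [0.4,0,0,0,0]
    - [0.4,0,0,0,0]
    - [0.4,0,0,0,0]

```text
t: 11.65
position: [0.5872, 0.092, 0.3468]
orientation: [0.511, 0.489, -0.51, 0.489]
force: [-0.7, 0.4, -0.2]
gripper_width: 0.034
```

```bash
python3 - <<'E'
from h import *
rep((0,0,.19))
i=viewer.camera_info("wrist");f=viewer.grab_frame("wrist")[:,:,::-1].copy(); cv2.imwrite("pics/w12.png",f)
s=viewer.grab_frame("scene")[:,:,::-1][140:380,180:420]; cv2.imwrite("pics/s12.png",cv2.resize(s,None,fx=2.5,fy=2.5,interpolation=cv2.INTER_CUBIC))
for p in [(0,.065,.197),(0,-.065,.197),(.007,0,.19)]: print(proj(i,W(*p)))
E
```

```text
t 11.65 grasp shaker mm [ -1.3  -2.9 191.8] tcp [0.5872 0.092  0.3468] w 34.0 F [-0.7  0.4 -0.2]
tooly angle vs shaker x deg -0.1 tilt 0.02
delta tool cm [ 0.18  0.13 -0.29]
[318.95873411 166.01439822]
[318.72846068 469.55048196]
[336.59977125 330.42876113]
```

View pics/w12.png

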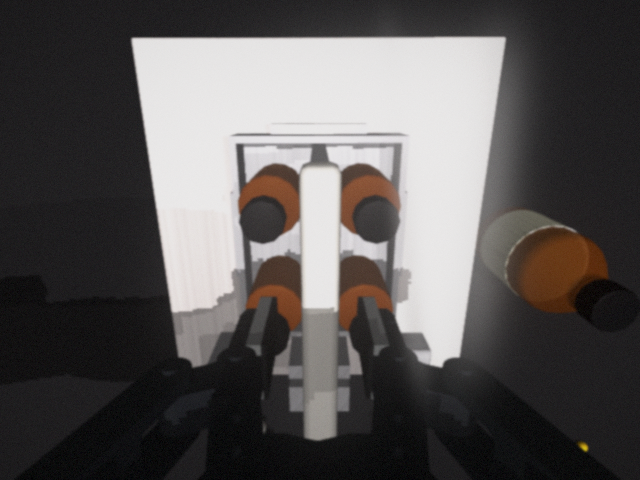

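View pics/s12.png

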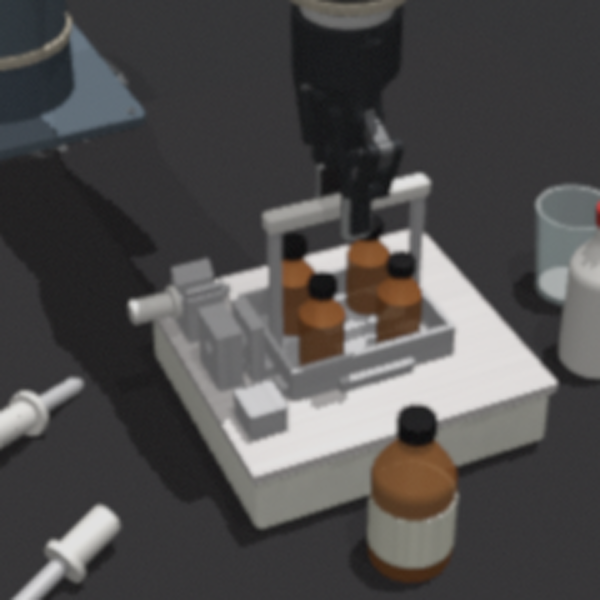

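Emit:
play_rows:
  moves:
    - [0.4,0.1,0.1,-0.2,0]
    - [0.4,0.15,0.12,-0.28,0]
    - [0.4,0.15,0.12,-0.28,0]
    - [0.2,0.15,0.12,-0.28,0]
    - [0,0.15,0.12,-0.28,0]
  grip_force: 80

```text
t: 12.25
position: [0.5885, 0.0946, 0.3452]
orientation: [0.511, 0.489, -0.511, 0.489]
force: [0.6, 0.0, 0.3]
gripper_width: 0.0128
```

Emit:
play_rows:
  moves:
    - [0,0,0,0,0]
    - [0,0,0,0,0]
    - [0,0,0,0,0]
    - [0,0,0,0,0]
    - [0,0,0,0,0]

```text
t: 12.75
position: [0.5885, 0.0946, 0.3451]
orientation: [0.511, 0.489, -0.511, 0.489]
force: [-0.8, -0.4, 2.4]
gripper_width: 0.0125
```

```bash
python3 - <<'E'
from h import *
rep((0,0,.19)); print(env.get_obs()['wrist_torque'])
E
```

```text
t 12.75 grasp shaker mm [-1.000e-01 -2.000e-01  1.901e+02] tcp [0.5885 0.0946 0.3451] w 12.5 F [-0.8 -0.4  2.4]
tooly angle vs shaker x deg -0.1 tilt 0.01
delta tool cm [ 0.01  0.01 -0.02]
[-0.0065217   0.15484796  0.01718235]
```

Emit:
play_rows:
  moves:
    - [0,-0.2,0,0,0]
    - [0,-0.6,0,0,0]
    - [0,-1.2,0,0,0]
    - [0,-1.5,0,0,0]
    - [0,-1.5,0,0,0]

```text
t: 13.25
position: [0.5886, 0.0946, 0.3608]
orientation: [0.511, 0.489, -0.51, 0.489]
force: [-0.1, -1.0, -6.2]
gripper_width: 0.0121
```

```bash
python3 - <<'E'
from h import *
rep((0,0,.19)); print(env.get_obs()['wrist_torque'])
s=viewer.grab_frame("scene")[:,:,::-1][140:380,180:420]; cv2.imwrite("pics/s13.png",cv2.resize(s,None,fx=2.5,fy=2.5,interpolation=cv2.INTER_CUBIC))
E
```

```text
t 13.25 grasp shaker mm [ 0.000e+00 -2.000e-01  2.058e+02] tcp [0.5886 0.0946 0.3608] w 12.1 F [-0.1 -1.  -6.2]
tooly angle vs shaker x deg -0.11 tilt 0.06
delta tool cm [ 1.58 -0.01 -0.02]
[-0.00928124  0.01814339 -0.01717833]
```

View pics/s13.png

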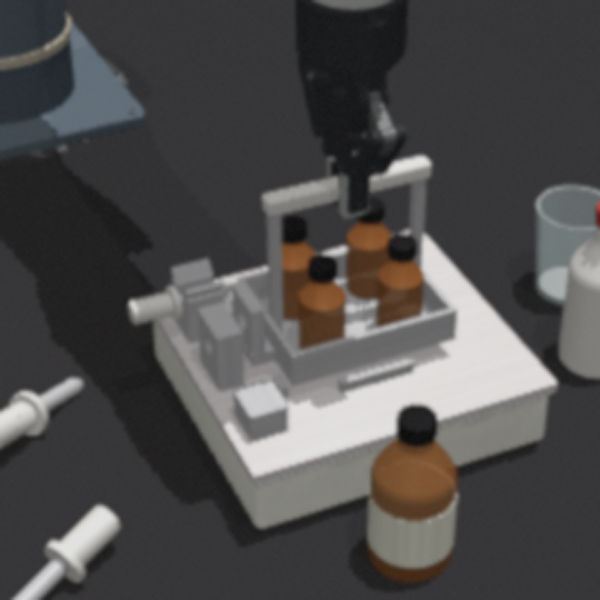

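Lifting, level. Continue to about 9 cm and hold.

Emit:
play_rows:
  moves:
    - [0,-1,0,0,0]
    - [0,-2.5,0,0,0]
    - [0,-4,0,0,0]
    - [0,-5.5,0,0,0]
    - [0,-6.5,0,0,0]

```text
t: 13.8
position: [0.5886, 0.0945, 0.4267]
orientation: [0.511, 0.489, -0.51, 0.489]
force: [1.2, 0.1, -6.8]
gripper_width: 0.0126
```

Emit:
play_rows:
  moves:
    - [0,-0.5,0,0,0]
    - [0,-0.8,0,0,0]
    - [0,-1,0,0,0]
    - [0,-1,0,0,0]
    - [0,-1,0,0,0]

```text
t: 14.3
position: [0.5884, 0.0947, 0.4345]
orientation: [-0.51, -0.489, 0.511, -0.489]
force: [-0.3, -0.8, -6.5]
gripper_width: 0.0124
```

```bash
python3 - <<'E'
from h import *
rep((0,0,.28)); print(env.get_obs()['wrist_torque'])
s=viewer.grab_frame("scene")[:,:,::-1][100:380,160:440]; cv2.imwrite("pics/s14.png",cv2.resize(s,None,fx=2.1,fy=2.1,interpolation=cv2.INTER_CUBIC))
s=viewer.grab_frame("top")[:,:,::-1]; cv2.imwrite("pics/t14.png",s)
E
```

```text
t 14.3 grasp shaker mm [-4.000e-01 -1.000e-01  2.795e+02] tcp [0.5884 0.0947 0.4345] w 12.4 F [-0.3 -0.8 -6.5]
tooly angle vs shaker x deg -0.1 tilt 0.05
delta tool cm [-0.05  0.04 -0.01]
[-0.01901238  0.03214075 -0.07950004]
```

View pics/s14.png

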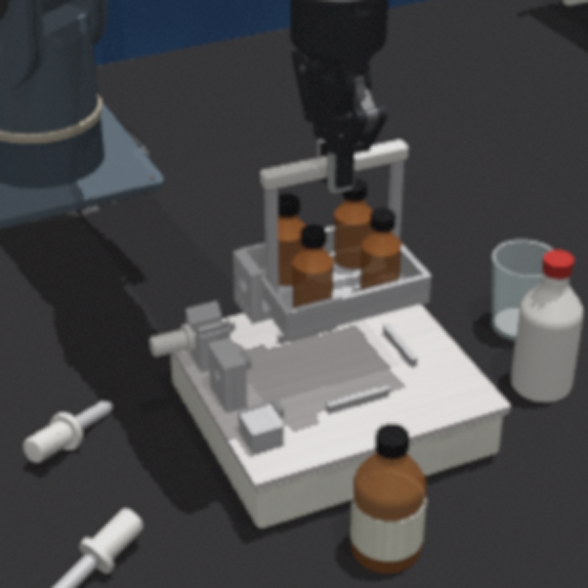

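View pics/t14.png

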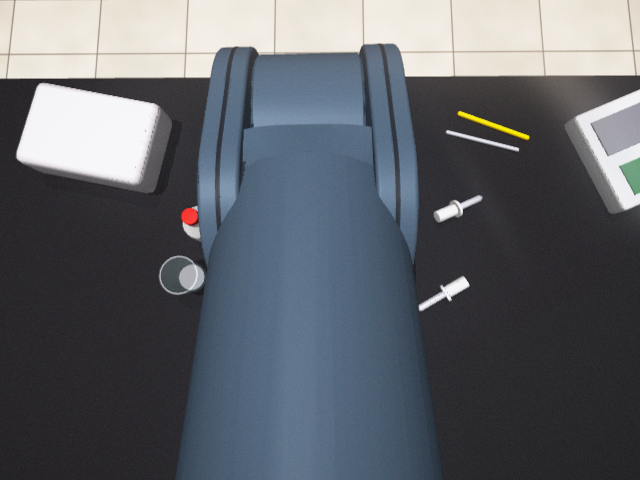

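Emit:
play_rows:
  moves:
    - [0,0,0,0,0]
    - [0,0,0,0,0]
    - [0,0,0,0,0]
    - [0,0,0,0,0]
    - [0,0,0,0,0]

```text
t: 14.9
position: [0.5885, 0.0947, 0.435]
orientation: [0.511, 0.489, -0.511, 0.489]
force: [-1.3, -0.6, -6.3]
gripper_width: 0.0121
```

Emit:
play_rows:
  moves:
    - [0,0,0,0,0]
    - [0,0,0,0,0]
    - [0,0,0,0,0]
    - [0,0,0,0,0]
    - [0,0,0,0,0]

```text
t: 15.4
position: [0.5885, 0.0947, 0.435]
orientation: [0.511, 0.489, -0.511, 0.489]
force: [-0.6, -0.0, -7.1]
gripper_width: 0.0127
```

Emit:
play_rows:
  moves:
    - [0,0,0,0,0]
    - [0,0,0,0,0]
    - [0,0,0,0,0]
    - [0,0,0,0,0]
    - [0,0,0,0,0]

```text
t: 15.9
position: [0.5885, 0.0946, 0.435]
orientation: [-0.511, -0.489, 0.511, -0.489]
force: [-0.4, 0.2, -6.7]
gripper_width: 0.0125
```

Emit:
play_rows:
  moves:
    - [0,0,0,0,0]
    - [0,0,0,0,0]
    - [0,0,0,0,0]
    - [0,0,0,0,0]
    - [0,0,0,0,0]

```text
t: 16.4
position: [0.5885, 0.0947, 0.435]
orientation: [-0.511, -0.489, 0.511, -0.489]
force: [0.5, 0.2, -6.5]
gripper_width: 0.0129
```

Emit:
play_rows:
  moves:
    - [0,0,0,0,0]
    - [0,0,0,0,0]
    - [0,0,0,0,0]
    - [0,0,0,0,0]
    - [0,0,0,0,0]

```text
t: 16.9
position: [0.5885, 0.0946, 0.435]
orientation: [-0.511, -0.489, 0.511, -0.489]
force: [0.5, -0.8, -6.5]
gripper_width: 0.0122
```

Emit:
play_rows:
  moves:
    - [0,0,0,0,0]
    - [0,0,0,0,0]
    - [0,0,0,0,0]
    - [0,0,0,0,0]
    - [0,0,0,0,0]

```text
t: 17.4
position: [0.5885, 0.0947, 0.435]
orientation: [-0.511, -0.489, 0.511, -0.489]
force: [-0.2, -0.4, -6.4]
gripper_width: 0.0125
```

Emit:
play_rows:
  moves:
    - [0,0,0,0,0]
    - [0,0,0,0,0]
    - [0,0,0,0,0]
    - [0,0,0,0,0]
    - [0,0,0,0,0]

```text
t: 17.9
position: [0.5885, 0.0946, 0.435]
orientation: [-0.511, -0.489, 0.511, -0.489]
force: [-0.8, -0.6, -6.9]
gripper_width: 0.0123
```

Emit:
play_rows:
  moves:
    - [0,0,0,0,0]
    - [0,0,0,0,0]
    - [0,0,0,0,0]
    - [0,0,0,0,0]
    - [0,0,0,0,0]

```text
t: 18.4
position: [0.5885, 0.0947, 0.435]
orientation: [-0.511, -0.489, 0.511, -0.489]
force: [0.1, 0.1, -6.6]
gripper_width: 0.0124
```

```bash
python3 - <<'E'
from h import *
rep((0,0,.28))
s=viewer.grab_frame("scene")[:,:,::-1][100:380,160:440]; s=cv2.resize(s,None,fx=2.1,fy=2.1,interpolation=cv2.INTER_CUBIC); cv2.imwrite("pics/s15.png",s)
print('pixel diff vs s14',np.abs(s.astype(int)-cv2.imread("pics/s14.png")).mean())
E
```

```text
t 18.4 grasp shaker mm [-2.0e-01 -1.0e-01  2.8e+02] tcp [0.5885 0.0947 0.435 ] w 12.4 F [ 0.1  0.1 -6.6]
tooly angle vs shaker x deg -0.1 tilt 0.0
delta tool cm [-0.    0.02 -0.01]
pixel diff vs s14 0.7743667761889336
```

View pics/s15.png

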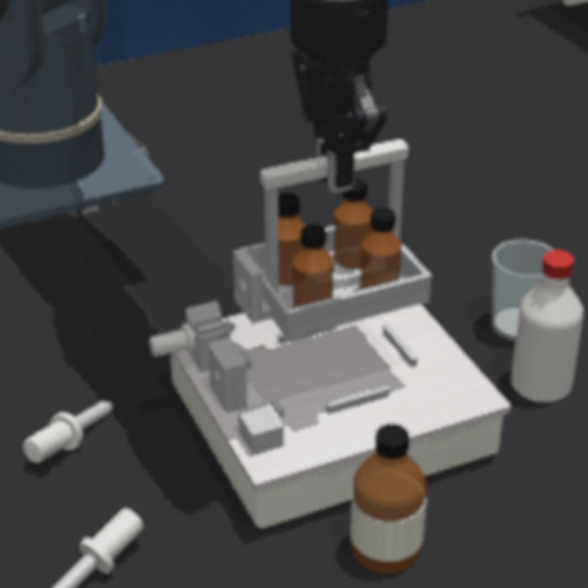

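The picture shows the carrier level about 9 cm up, with its bar at (335,165), and the pin lying in the notched block at (190,335). The amber, wash and beaker are where they were. Handing in.

```bash
python3 - <<'E'
from bench import env
print(env.finish_job())
E
```

```text
the job is handed in; nothing more can be done
None
```

I drew the locking pin out of the bracket, parked it in the notched block and let it go. Then I lifted the carrier by its grip bar, and the arm was still holding it when I handed the job in at about 18.5 s.

**Pin:**
- Seen from the wrist camera, the shank lies in the notch and the collar is about 4 mm outside the -y face, the same side as before. That puts the knob's centre about 39 mm from the notch point (allowed 36 to 43 mm).
- Lowering stopped on the notch floor with about 5 N of push. The pin stayed put after I released it and in the later scene views.
- The two larger loose pins on the bench were not touched.

**Carrier:**
- It was held about 9 cm above the deck for 4 s. The measured pose stayed within about 0.1 mm, tool tilt was about 0°, and the load was a steady 6.6 N or so.
- The last picture shows it level, with the amber bottle, wash bottle and beaker where they were.

**Checks that disagreed:**
- The gripper opening read about 1.6 mm under the true size of both the knob and the bar. I took this as sensor bias, since both held firmly.
- Camera-based positions scattered by 1 to 2 mm, so I centred each grasp on the fingers as seen in the wrist picture.
- The arm hid the shaker in the last top view, so the final checks rest on the scene camera.

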